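# Take the long battery pack off its charger

### The job

Two tool battery packs sit locked in two chargers; take the long pack (the one whose rear end overhangs its charger) and leave the short pack locked in. On the long pack's charger slide the upright lock tab all the way to its unlocked end (to the left as seen from the lock's side of the charger), then pinch the pack's two side catches together and lift it straight out. Finish while still holding the pack by its squeezed catches, still and level, with its underside at least 12 cm above the table; do not put it down, and do not disturb the short pack, its charger, the figurine or the two loose paint pots.

Things in the scene. Friction and masses are not known exactly. Their poses are not given: they have to be found in the camera images.
- long_dock: The charger that holds the long pack: grey cradle fixed to the table, 96 x 96 mm, walls 34 mm high and within 37 mm of its centre line. Origin: middle of the cradle, on the table. x: from the lock side to the rear; y: to the left seen from the lock side; z up. Along its lock side (x -58 to -40 mm, y -40 to 48 mm) a 36.5 mm high rail carries the lock.
- short_dock: The same charger again, holding the short pack. Same size, origin and axes. Which of the two chargers stands on which side varies.
- long_lock (a joint): Lock slide of the long pack's charger, in m: near 0 locked, 0.030 fully unlocked, moving along the charger's +y; needs about 1.5 N and stays where left. Its 4 mm aluminium plate (top 41 mm above the table) covers a lug on the pack, which cannot rise before the slide is past 0.024.
- short_lock (a joint): The same for the short pack's charger; stays locked (below 0.006).
- long_tab (a point): Centre of the top of the upright black lock tab of the long pack's charger: 12 mm (charger x) by 10 mm (charger y) by 25 mm high, its top 66 mm above the table and its foot on the plate at 41 mm. With the lock at 0 it is at x = -49, y = 0 mm in the charger's frame; it moves with the lock. It can be pinched from above across its 10 mm, along the charger's y, or pushed.
- short_tab (a point): The same point on the lock tab of the short pack's charger.
- long_pack: The long battery pack, loose, black, about 0.26 kg. Origin: underside, midway between the catches, 8 mm above the table when seated; axes then parallel to the charger's. x from -27 to 55 mm (beyond 27 it overhangs, from 38 mm up), 34 mm wide in y, 90 mm high. Two grey spring catches on its +y and -y sides hook it into the charger; it has 1.5 mm of sideways play there.
- short_pack: The short battery pack: as the long one but with x only from -27 to 27 mm (no overhang), 0.2 kg. Stays locked in its charger.
- long_left (a joint): Inward travel in m of the catch on the long pack's +y side: 0 free, 0.008 squeezed to its stop; spring 2 N at 0 rising to 6 N at the stop. Its barb frees from the charger's lip at about 0.004. The lip lets the pack rise 2 mm while hooked.
- long_right (a joint): The same for the catch on the -y side.
- figurine: Bystander: small figurine on a round base, 25 x 25 x 51 mm, loose, origin under its base, behind the chargers. Leave alone.
- paint_pot: Bystander: small paint pot, 35 x 31 x 40 mm, loose, origin under it, in front of the chargers. Leave alone.
- pot_low: Bystander: another paint pot of the same size, to the right. Leave alone.
- long_left_pad (a point): Middle of the outer face of that catch's ribbed finger pad, 24 mm long (pack x) by 32 mm high; when free at x 0, y 27, z 66 mm in the pack's frame, 74 mm above the table when seated. The two pads' faces are 54 mm apart free, 38 mm fully squeezed; pinch them from above along the pack's y.
- long_right_pad (a point): The same point on the -y catch: x 0, y -27, z 66 mm in the pack's frame when free.
Mind the look-alikes: they are no part of the job. Leave any purple or yellow look-alike of the short_pack alone. What is shaped like the long_dock but orange is not meant.

How it is judged:
By the outcome, as a careful person would: the job done as asked, in the order asked, and still so for the second after the job is handed in, while the arm keeps its last pose, push and grip.
It also fails if it takes over 48 s, if anything falls off the work surface, if the arm or the gripper's body presses on something with over 40 N, if the wrist force passes 120 N, or if a joint passes its speed limit or range.

### The arm

A 6-joint arm with a two-finger parallel gripper is mounted at the origin on a cart in front of the work surface, level with it; the furniture and walls round the work are solid. World frame = base frame: x ahead of the robot, y to its left, z up, the work surface at z = 0. Lengths are in mm, angles in rad, forces in N, time in s.
With the tool pointing down it reaches from about 350 to 875 mm from the base axis. Payload 4.2 kg.
Tool frame: the origin (TCP) lies at the very end of the fingers, on their centre line; the grasp point (between the pads) lies 19 mm behind it; z points along the fingers, y is the line along which they close (so a half turn about z gives the same grasp; the last joint's range is limited). The gripper opens to 85 mm and grips with 20 to 120 N. Pads are 22 mm wide; open, the fingers measure 114 mm over their backs; the gripper's body (76 mm by 85 mm) begins 54 mm behind the grasp point. The pads swing forward as they close: fully open they stand 13 mm farther back than shut.
Start: joints at [1.478, 0.385, 0.008, 0, -1.194, -0.259], TCP at [215.335, 586.711, 210.212] pointing down, gripper open.
Joint ranges: [-3.14, 3.14], [-1.21, 2.06], [-1.07, 1.41], [-3.16, 2.05], [-2.99, -0.16], [-3.1, 3.1]. Speed limits (rad/s): [2.79, 2.79, 3.14, 3.14, 3.14, 3.14].

### API

Orientations are given as a unit quaternion [x, y, z, w].
In Python, from bench import arm gives the robot as it stands. The module is installed in compiled form; this text tells all that it offers.
- The arm moves only by the tool drive_tool, never from a script. Its argument "targets" is a list of rows, each a list of 5 numbers: the closure, from -1 (fully open) to 1 (shut), then the shift along the tool's x, y, z in mm, then the turn about the tool's z in degrees. In form: [[grip, tx, ty, tz, roll], ...]. A call has 1 to 12 rows; each row is the pose to reach, as a shift and turn from the pose commanded when the call began, along the tool's axes at that moment; what a row does not reach only later rows make up. A row lasts 1/10 s, in which the tool goes at most 50 mm and 8.59 degrees, less where a joint would pass 70% of its speed; a pose out of reach is approached as far as the arm can. A call with a gripper value outside its range is refused whole. The fingers move at their own pace and stop on an object; the grip force is fixed at half the most. Time passes only in rows, so rows that repeat a pose let the fingers close. It gives the time, the measured TCP pose, the force, the opening and the grip force at its end, in the units of the state.
- arm.read_state(): the state, without advancing time (a new reading comes with each control period).
- arm.get_image(name): name is "side" or "top"; returns the picture (384x512x3 uint8, blue, green, red); there is no depth.
- arm.camera_params(name): a dict with "fov_y" (degrees; the focal length in pixels is half the picture's height over the tangent of half this angle, whatever the lens; pixels are square), "cx", "cy" (the principal point, pixels), "D" ([k1, k2, p1, p2, k3] as OpenCV has them; the pictures are not rectified), "rvec" (rotation vector, rad) and "tvec" (3), from world to camera coordinates, as OpenCV has them. Camera axes: x right, y down, z forward; pixel columns grow to the right and rows downward; lengths in mm; the calibration is good to about 2 mm. A picture is of the moment at which its call begins. camera_params takes no time and is no camera call.
- arm.job_done(): hands the job in; it is judged then, once.
The state is a dict: "clock": time; "joints": joint angles; "joint_vel": joint speeds; "joint_efforts": joint torques, N m; "position": TCP position; "ee_rot": TCP orientation; "contact_force": force on the tool from outside, world axes, zero at the start; "wrist_torque": the same for the moment, N m; "gripper_width": finger opening in mm; "grasp_force": force on a finger pad.
Only numpy, scipy, OpenCV 4.12 (cv2) and the standard library are available. Lean on these libraries where they do the work, as an engineer would, in place of code of your own. Each camera call takes 0.05 s, during which the arm holds its last target. There are 200 camera calls.

## Working session

There is one attempt and no reset: what is moved stays moved. The work goes in short steps, Python scripts to look and compute and a tool call to move; the robot and the scene stay as the last step left them, time stands still between calls to the robot, and variables do not carry over. Pictures are saved under pics/ and viewed, at most 10 in all, crops included, and the job is handed in when it is done.

Besides the shell and the picture viewer there is one more tool, called after "Call:" by a JSON object that holds its "api" and its "payload", one argument or row to a line. drive_tool: Moves the arm, as the interface text tells. Its arguments: {"type":"object","properties":{"targets":{"type":"array","items":{"type":"array","items":{"type":"number"}}}},"required":["targets"]}

```bash
mkdir -p pics
python3 - <<'E'
from bench import arm
import cv2
for n in("top","side"):
    cv2.imwrite(f"pics/{n}0.png",arm.get_image(n)); print(n,arm.camera_params(n))
s=arm.read_state(); print(s)
E
```

```text
top {'fov_y': 53.13355710024817, 'cx': 256.9819560777121, 'cy': 191.49993154984537, 'D': array([-0.12222845,  0.        ,  0.        ,  0.        ,  0.        ]), 'rvec': array([ 2.14021469, -2.13450618,  0.14263337]), 'tvec': array([ -34.56027629,  557.36222137, 1140.95762524])}
side {'fov_y': 56.19236948948071, 'cx': 257.72947058164715, 'cy': 187.7140007542347, 'D': array([0.01223372, 0.        , 0.        , 0.        , 0.        ]), 'rvec': array([ 2.21851849, -0.01522586, -0.02130853]), 'tvec': array([-567.523946  ,   49.41078913, 1025.10893172])}
{'clock': 0.1, 'joints': array([ 1.47758084e+00,  3.85499630e-01,  6.73946454e-03, -4.10630613e-04,
       -1.19398800e+00, -2.58595471e-01]), 'joint_vel': array([-0.00039929, -0.00259205,  0.00309274,  0.00209448,  0.00214582,
       -0.00028579]), 'joint_efforts': array([-1.82055182e-04, -3.93324029e+01,  1.88927579e+01,  4.19788778e+00,
       -2.60822279e-03,  8.50025884e-06]), 'position': array([215.17522957, 586.18909343, 209.21355596]), 'ee_rot': array([ 9.84554741e-01, -1.75074191e-01, -1.09578456e-04,  9.88346906e-04]), 'contact_force': array([ 0.50225227,  0.11070659, -0.00252282]), 'wrist_torque': array([-0.01316031,  0.05290169,  0.01618841]), 'grasp_force': 0.0, 'gripper_width': 85.57339656709013}
```

View pics/top0.png

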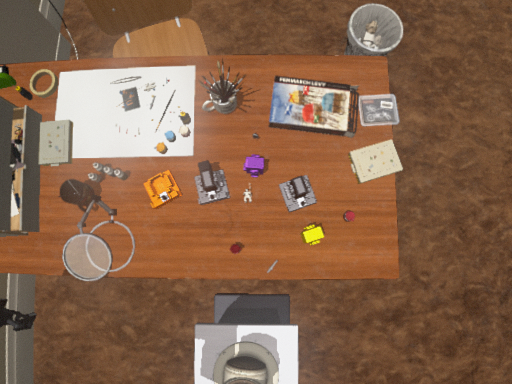

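View pics/side0.png

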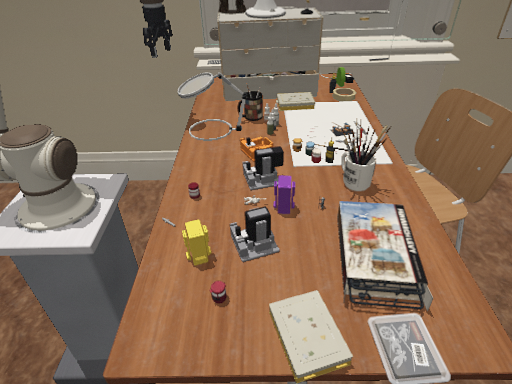

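The top view shows the long pack in the left dock at about (211,183) and the short pack in the right dock at about (298,192). Orange, purple and yellow decoys are nearby. The gripper is at the far left, around (15,315), beyond the desk lamp at (85,240). I'll enlarge the docks next.

```bash
cat > h.py <<'E'
import cv2,numpy as np
from bench import arm
def cam(n):
    p=arm.camera_params(n); f=192/np.tan(np.radians(p['fov_y']/2))
    K=np.array([[f,0,p['cx']],[0,f,p['cy']],[0,0,1.]]); return K,p['D'],p['rvec'],p['tvec']
def proj(n,P):
    K,D,r,t=cam(n); return cv2.projectPoints(np.array(P,float).reshape(-1,1,3),r,t,K,D)[0][:,0]
def back(n,uv,z):
    K,D,r,t=cam(n); R=cv2.Rodrigues(r)[0]
    q=cv2.undistortPointsIter(np.array(uv,float).reshape(-1,1,2),K,D,None,None,(3,50,1e-9))[:,0]
    d=np.c_[q,np.ones(len(q))]@R; c=-R.T@t
    z=np.broadcast_to(z,len(d)); return c+d*((z-c[2])/d[:,2])[:,None]
def crop(img,x0,y0,w,h,s,fn):
    cv2.imwrite(fn,cv2.resize(img[y0:y0+h,x0:x0+w],None,fx=s,fy=s,interpolation=cv2.INTER_CUBIC))
E
python3 - <<'E'
from h import *
a=cv2.imread('pics/top0.png');b=cv2.imread('pics/side0.png')
crop(a,185,150,60,60,10,'pics/tc.png'); crop(b,230,130,70,60,10,'pics/sc.png')
print(back('top',[(211,187),(298,193),(248,193),(236,248),(85,256),(113,212)],[0,0,0,0,0,0]))
print(proj('top',[[215,586,210],[0,0,0]]),proj('side',[[215,586,210],[0,0,0]]))
E
```

```text
[[ 577.95324716  114.96856389    0.        ]
 [ 558.97647849 -163.09379181    0.        ]
 [ 558.72602636   -3.82971806    0.        ]
 [ 384.6765106    32.57549966    0.        ]
 [ 352.51006096  521.23675142    0.        ]
 [ 495.75459967  433.63441544    0.        ]]
[[ 26.82581318 307.08884743]
 [245.69179746 373.57914402]] [[162.84357703  61.97551004]
 [ 57.87131071 205.11441084]]
```

View pics/tc.png

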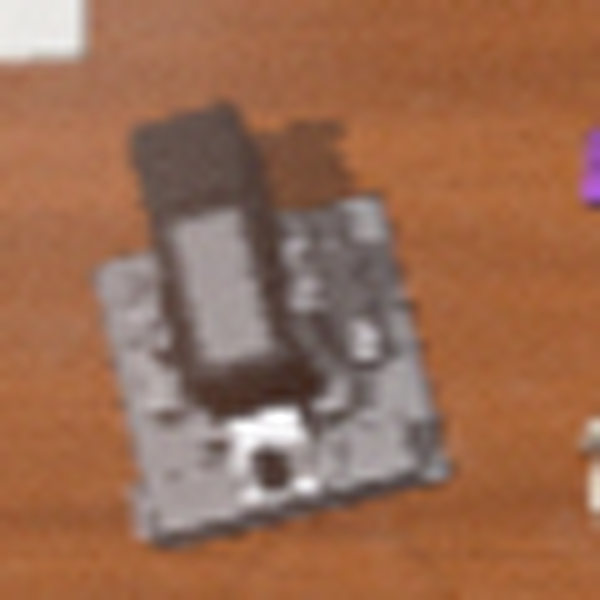

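View pics/sc.png

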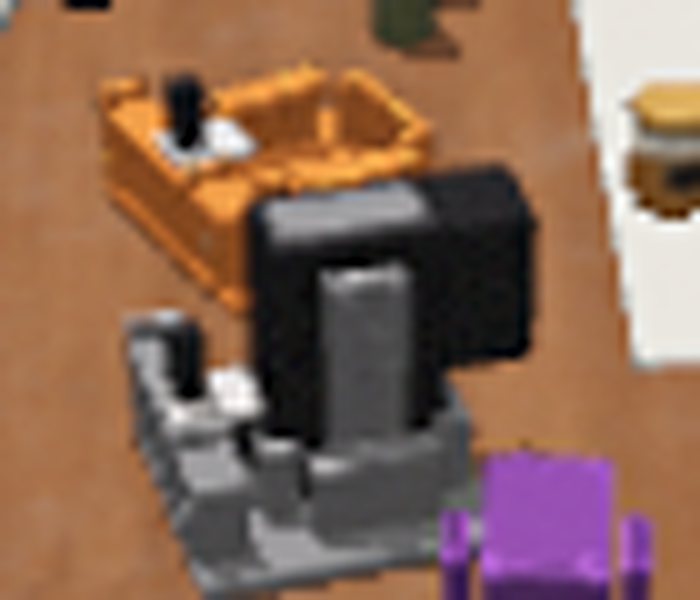

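The top crop shows the pack's rear top corners at about (135,130) and (235,103), the base corners at (97,265) and (382,195), and the tab top at (272,465). The side crop shows the right pad's top edge at (322,280)–(410,275). The overhang's bottom rear corner is at (528,355). I'll fit the dock pose to these points.

```bash
cat > fit.py <<'E'
from h import *
from scipy.optimize import least_squares
# (cam, crop px, dock-frame point)
T=[((135,130),(55,17,98)),((235,103),(55,-17,98)),((97,265),(48,48,4)),((382,195),(48,-48,4)),((272,462),'tab'),((145,515),(-58,48,36)),((440,455),(-58,-40,36))]
S=[((258,240),(-27,-17,98)),((530,212),(55,-17,98)),((500,165),(55,17,98)),((528,355),(55,-17,46)),((322,280),(-12,-27,90)),((410,275),(12,-27,90)),((180,322),'tab')]
obs=[('top',np.add(np.add(p,.5)/10-.5,(185,150)),m) for p,m in T]+[('side',np.add(np.add(p,.5)/10-.5,(230,130)),m) for p,m in S]
def pt(q,m):
    m=(-49,q[3],66) if m=='tab' else m
    c,s=np.cos(q[2]),np.sin(q[2]); return [q[0]+c*m[0]-s*m[1],q[1]+s*m[0]+c*m[1],m[2]]
def res(q,ob): return np.ravel([proj(n,pt(q,m))[0]-u for n,u,m in ob])
for name,ob in(('both',obs),('top',obs[:7]),('side',obs[7:])):
    r=least_squares(lambda q:res(q,ob),[578,115,.2,0],loss='soft_l1',x_scale=[10,10,.1,5])
    print(name,r.x.round(3),'deg',np.degrees(r.x[2]).round(2)); print(r.fun.reshape(-1,2).round(1).tolist())
K,D,r,t=cam('top'); print('topcam',-cv2.Rodrigues(r)[0].T@t)
E
python3 fit.py
```

```text
both [5.86577e+02 1.13072e+02 2.58000e-01 2.57000e+00] deg 14.8
[[-0.5, 0.2], [0.5, -0.0], [-0.6, -2.4], [-0.3, -2.9], [-0.0, 0.7], [0.4, 3.1], [-1.5, 2.0], [0.6, 1.6], [0.6, 0.1], [0.0, -0.9], [0.4, 0.6], [0.2, 0.9], [-0.6, 0.1], [-0.3, 0.4]]
top [5.8768e+02 1.1162e+02 2.7800e-01 4.6860e+00] deg 15.91
[[-0.3, 0.0], [0.6, -0.4], [-0.4, -2.4], [-0.2, -3.4], [0.1, 0.4], [1.3, 3.0], [-0.8, 1.3]]
side [ 5.86371e+02  1.16711e+02  2.22000e-01 -9.54000e-01] deg 12.74
[[0.2, 0.8], [0.4, -0.2], [0.3, -1.3], [0.3, 0.4], [-0.3, 0.2], [-1.0, -0.4], [-0.2, 0.1]]
topcam [ 382.76874747  -51.11404383 1210.16808815]
```

```bash
cat >> fit.py <<'E'
ob=[o for i,o in enumerate(obs) if i not in(2,3,5,6)]
r=least_squares(lambda q:res(q,ob),[578,115,.2,0],loss='soft_l1',x_scale=[10,10,.1,5]); q=r.x
print('sel',q.round(3),np.degrees(q[2])); print(r.fun.reshape(-1,2).round(1).tolist())
import itertools
def box(x0,x1,y0,y1,z0,z1):
    P=list(itertools.product((x0,x1),(y0,y1),(z0,z1)))
    return [(a,b) for a,b in itertools.combinations(P,2) if sum(i!=j for i,j in zip(a,b))==1]
B=[(box(-27,55,-17,17,46,98),(0,255,255)),(box(-48,48,-48,48,0,.1),(0,255,0)),(box(-58,-40,-40,48,0,36.5),(255,0,0)),(box(-55,-43,q[3]-5,q[3]+5,41,66),(0,0,255)),(box(-12,12,-27,27,58,90),(255,0,255))]
out=[]
for n,x0,y0,w,h in(('top',188,155,48,60),('side',238,132,52,60)):
    im=cv2.resize(cv2.imread(f'pics/{n}0.png')[y0:y0+h,x0:x0+w],None,fx=8,fy=8,interpolation=cv2.INTER_CUBIC)
    for es,c in B:
        for a,b in es:
            uv=((proj(n,[pt(q,a),pt(q,b)])-(x0,y0)+.5)*8-.5).round().astype(int); cv2.line(im,tuple(map(int,uv[0])),tuple(map(int,uv[1])),c,1)
    out.append(im)
cv2.imwrite('pics/ov.png',np.hstack(out))
E
python3 fit.py|grep -A1 sel
```

```text
sel [ 5.86507e+02  1.16090e+02  2.18000e-01 -2.22600e+00] 12.511256422373378
[[-0.9, -0.2], [0.3, 0.1], [-0.1, 0.5], [0.2, 0.9], [0.5, -0.1], [0.4, -1.1], [0.3, 0.5], [-0.3, 0.4], [-1.0, -0.3], [-0.1, 0.4]]
```

View pics/ov.png

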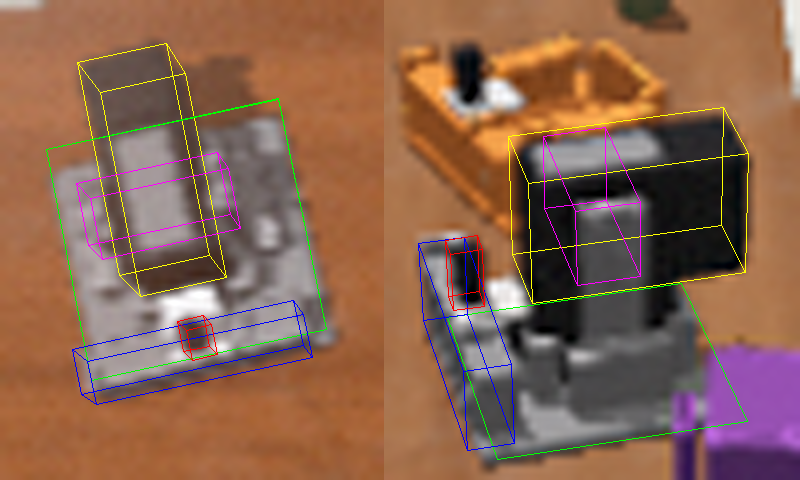

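Run:
```python
from h import *
def f(ps,z):
    p=back('top',np.add(np.add(ps,.5)/10-.5,(185,150)),z); d=p[0]-p[1]; print(p.round(1).tolist(),np.degrees(np.arctan2(-d[0],d[1])).round(1),np.linalg.norm(d).round(1))
f([(97,265),(382,195)],4); f([(97,265),(382,195)],0);f([(150,545),(450,475)],0);f([(135,130),(235,103)],98)
f([(178,218),(243,205)],98);f([(202,370),(272,352)],98)
f([(202,370),(178,218)],98);f([(272,352),(243,205)],98)
f([(145,515),(440,455)],36.5)
```

```text
[[612.9, 169.4, 4.0], [635.8, 77.8, 4.0]] 14.0 94.4
[[613.7, 170.1, 0.0], [636.6, 78.2, 0.0]] 14.0 94.7
[[522.9, 150.5, 0.0], [545.6, 54.9, 0.0]] 13.4 98.3
[[635.9, 142.0, 98.0], [644.1, 112.2, 98.0]] 15.3 30.9
[[609.2, 128.4, 98.0], [613.1, 109.1, 98.0]] 11.5 19.7
[[563.5, 120.1, 98.0], [568.9, 99.4, 98.0]] 14.7 21.3
[[563.5, 120.1, 98.0], [609.2, 128.4, 98.0]] 100.3 46.4
[[568.9, 99.4, 98.0], [613.1, 109.1, 98.0]] 102.3 45.2
[[528.0, 146.2, 36.5], [546.9, 54.9, 36.5]] 11.7 93.3
```

Run:
```python
from h import *
def tri(a,b):
    A=[]
    for n,u in(('top',a),('side',b)):
        c,d=back(n,[u],0)[0],back(n,[u],500)[0]; A.append((c,(d-c)/500))
    (c,d),(e,f)=A; s=np.linalg.lstsq(np.c_[d,-f],e-c,rcond=None)[0]
    return (c+d*s[0]).round(),(e+f*s[1]).round()
print('lens',tri((88,257),(196,85))); print('ring',tri((110,245),(211,129)))
for z in(0,100,200,300,400): print(z,back('top',[(88,257),(88,281),(110,257),(110,271),(134,245)],z).round()[:,:2].tolist())
s=arm.read_state();print(s['position'],s['clock'])
```

```text
lens (array([354., 428., 178.]), array([358., 429., 178.]))
ring (array([389., 438.,   1.]), array([391., 438.,   2.]))
0 [[350.0, 511.0], [273.0, 507.0], [351.0, 437.0], [307.0, 435.0], [391.0, 359.0]]
100 [[352.0, 464.0], [282.0, 461.0], [354.0, 396.0], [313.0, 395.0], [390.0, 325.0]]
200 [[355.0, 418.0], [291.0, 415.0], [356.0, 356.0], [319.0, 354.0], [389.0, 291.0]]
300 [[358.0, 372.0], [300.0, 369.0], [359.0, 316.0], [326.0, 314.0], [389.0, 257.0]]
400 [[361.0, 325.0], [309.0, 323.0], [362.0, 275.0], [332.0, 274.0], [388.0, 223.0]]
[215.17522957 586.18909343 209.21355596] 0.1
```

Call:
{"api": "drive_tool", "payload": {
  "targets": [
    [-1,0,0,-50,0],
    [-1,0,0,-100,0],
    [-1,0,0,-150,0],
    [-1,0,0,-200,0],
    [-1,0,0,-200,0]
  ]
}}

```text
clock: 0.6
position: [216.6, 588.3, 418.8]
ee_rot: [0.985, -0.175, 0.001, -0.008]
contact_force: [0.1, -0.1, 0.8]
gripper_width: 85.3
grasp_force: 0.0
```

Call:
{"api": "drive_tool", "payload": {
  "targets": [
    [-1,39,28,0,-3],
    [-1,78,57,0,-6],
    [-1,117,85,0,-9],
    [-1,157,113,0,-12],
    [-1,196,142,0,-15],
    [-1,235,170,0,-18],
    [-1,274,198,0,-21],
    [-1,313,227,0,-24],
    [-1,352,255,0,-27],
    [-1,392,283,0,-30],
    [-1,431,312,0,-33.4],
    [-1,470,340,0,-33.4]
  ]
}}

```text
clock: 1.8
position: [539.9, 103.7, 409.7]
ee_rot: [0.993, 0.116, -0.0, -0.0]
contact_force: [0.5, 0.3, 0.4]
gripper_width: 85.4
grasp_force: 0.0
```

Call:
{"api": "drive_tool", "payload": {
  "targets": [
    [-1,0,0,0,0],
    [-1,0,0,0,0],
    [-1,0,0,0,0]
  ]
}}

```text
clock: 2.1
position: [539.0, 106.1, 409.9]
ee_rot: [0.993, 0.116, -0.0, -0.0]
contact_force: [-0.4, -0.5, -1.0]
gripper_width: 85.4
grasp_force: 0.0
```

Run:
```python
from h import *
from scipy.spatial.transform import Rotation as R
s=arm.read_state(); print(s['position'],s['joints'],s['clock']); print(R.from_quat(s['ee_rot']).as_matrix().round(3))
```

```text
[539.00163488 106.10108978 409.87004938] [ 4.89325765e-01  1.85480020e-01  2.16093450e-01 -3.22306662e-04
 -1.60191570e+00  1.31328216e+00] 2.1
[[ 0.973  0.23  -0.001]
 [ 0.23  -0.973  0.   ]
 [-0.001 -0.    -1.   ]]
```

Call:
{"api": "drive_tool", "payload": {
  "targets": [
    [-1,0,0,50,0],
    [-1,0,0,100,0],
    [-1,0,0,150,0],
    [-1,0,0,200,0],
    [-1,0,0,250,0],
    [-1,0,0,300,0],
    [-1,0,0,320,0],
    [-1,0,0,320,0],
    [-1,0,0,320,0]
  ]
}}

```text
clock: 3.0
position: [539.9, 107.0, 91.2]
ee_rot: [0.993, 0.117, 0.001, 0.0]
contact_force: [0.8, -0.2, -0.4]
gripper_width: 85.3
grasp_force: 0.0
```

Run:
```python
from h import *
a=arm.get_image('top');b=arm.get_image('side')
cv2.imwrite('pics/top1.png',a);cv2.imwrite('pics/side1.png',b)
o=[]
for im,x,y in((a,188,155),(b,225,112)): o.append(cv2.resize(im[y:y+75,x:x+50],None,fx=8,fy=8,interpolation=cv2.INTER_CUBIC))
cv2.imwrite('pics/v1.png',np.hstack(o))
s=arm.read_state();p=s['position'];print(p); print(proj('top',[p]),proj('side',[p]))
```

```text
[540.75947647 106.92313341  92.4626282 ]
[[209.27294529 194.4518455 ]] [[247.72868035 153.80582751]]
```

View pics/v1.png

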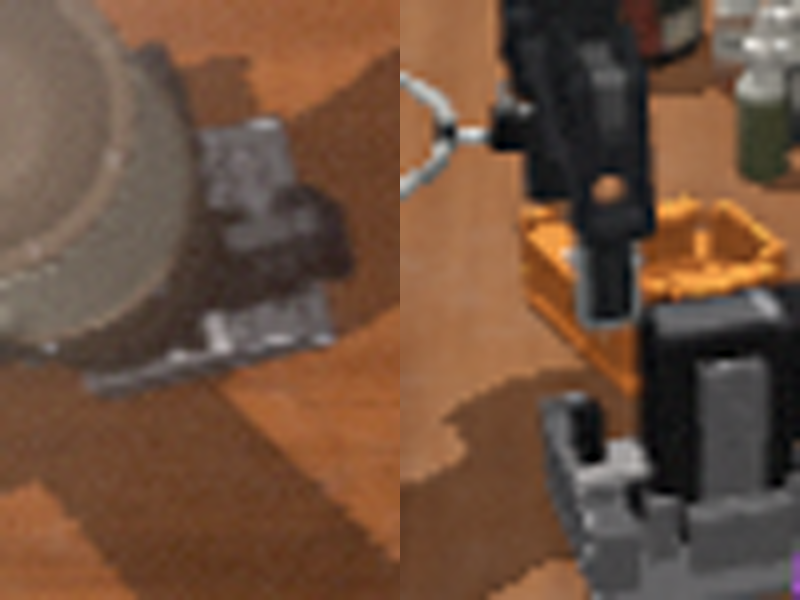

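Call:
{"api": "drive_tool", "payload": {
  "targets": [
    [-1,0,0,20,0],
    [-1,0,0,35,0],
    [-1,0,0,42,0],
    [-1,0,0,42,0],
    [0.3,0,0,42,0],
    [0.3,0,0,42,0],
    [0.3,0,0,42,0]
  ]
}}

```text
clock: 3.8
position: [539.9, 105.8, 49.1]
ee_rot: [0.993, 0.115, 0.001, -0.0]
contact_force: [0.6, 1.2, 1.8]
gripper_width: 44.0
grasp_force: 0.0
```

Call:
{"api": "drive_tool", "payload": {
  "targets": [
    [1,0,0,0,0],
    [1,0,0,0,0],
    [1,0,0,0,0],
    [1,0,0,0,0],
    [1,0,0,0,0],
    [1,0,0,0,0]
  ]
}}

```text
clock: 4.4
position: [539.4, 105.6, 48.2]
ee_rot: [0.993, 0.115, -0.0, 0.0]
contact_force: [0.1, -0.7, 0.4]
gripper_width: 0.1
grasp_force: 0.0
```

Run:
```python
from h import *
b=arm.get_image('side');a=arm.get_image('top')
cv2.imwrite('pics/side2.png',b)
o=[]
for im,x,y in((a,188,155),(b,225,112)): o.append(cv2.resize(im[y:y+75,x:x+50],None,fx=8,fy=8,interpolation=cv2.INTER_CUBIC))
cv2.imwrite('pics/v2.png',np.hstack(o))
s=arm.read_state();p=s['position'];print(p,s['gripper_width'],s['grasp_force']);print(proj('side',[p]))
```

```text
[539.38787095 105.58661259  48.19197498] -0.1177180276306343 0.0
[[247.81988597 166.70510199]]
```

View pics/v2.png

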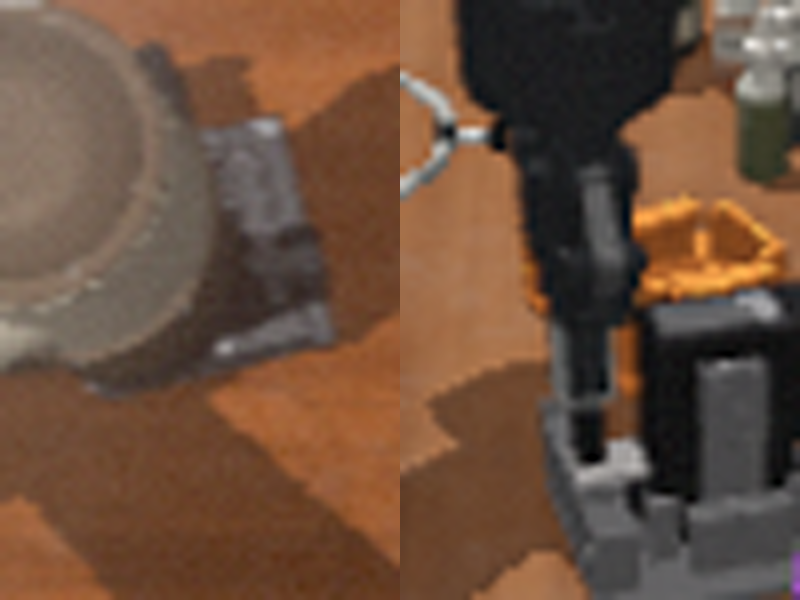

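Run:
```python
from h import *
for z in(48,55,62,66): print(z,back('side',[(225+(185+.5)/8-.5,112+(401.5)/8-.5)],z).round(1), 'tabtop obs',back('side',[(248-.4,170-8.2)],z).round(1))
p=np.array([539.4,105.6,48.2]);dx=np.array([.973,.23,0]);dy=np.array([.23,-.973,0])
for n in('side',):
  for d in((0,0,0),(11,0,0),(-11,0,0),(0,14,0),(11,14,0),(-11,14,0)): print(d,(proj(n,[p+dx*d[0]+dy*d[1]])[0]-(225,112)+.5)*8-.5+(400,0))
c=[540.8,106.9,92.5]
for d in(42.7,57): print('v1',(proj('side',[np.array(c)+dy*d+(0,0,13)])[0]-(225,112)+.5)*8-.5+(400,0))
```

```text
48 [[538.5 133.4  48. ]] tabtop obs [[538.2 132.8  48. ]]
55 [[538.9 122.6  55. ]] tabtop obs [[538.7 122.   55. ]]
62 [[539.4 111.8  62. ]] tabtop obs [[539.1 111.2  62. ]]
66 [[539.7 105.6  66. ]] tabtop obs [[539.4 105.   66. ]]
(0, 0, 0) [586.0914002  441.10235196]
(11, 0, 0) [614.80256378 436.7882593 ]
(-11, 0, 0) [557.27749057 445.43143224]
(0, 14, 0) [594.10976548 461.44851632]
(11, 14, 0) [623.09963163 457.05376296]
(-11, 14, 0) [565.01513811 465.85874603]
v1 [609.83029822 368.29784965]
v1 [618.83618302 389.66685032]
```

The gripper closed fully without catching the tab. In the side view its tips end at about (585,402), level with the tab top. So the tips sit roughly 13 mm higher than the reported TCP. I'll reopen, lower in small steps while watching the force, then pinch again.

Call:
{"api": "drive_tool", "payload": {
  "targets": [
    [0.2,0,0,-5,0],
    [0.2,0,0,-5,0],
    [0.2,0,0,-5,0],
    [0.2,0,0,0,0],
    [0.2,0,0,5,0],
    [0.2,0,0,8,0],
    [0.2,0,0,10,0],
    [0.2,0,0,10,0]
  ]
}}

```text
clock: 5.3
position: [539.1, 105.4, 37.7]
ee_rot: [0.993, 0.115, -0.001, 0.0]
contact_force: [-0.5, -0.7, 0.2]
gripper_width: 33.8
grasp_force: 0.0
```

Call:
{"api": "drive_tool", "payload": {
  "targets": [
    [0.5,0,0,0,0],
    [0.5,0,0,0,0],
    [0.65,0,0,0,0],
    [0.65,0,0,0,0],
    [0.8,0,0,0,0],
    [0.8,0,0,0,0]
  ]
}}

```text
clock: 5.9
position: [539.5, 105.5, 38.4]
ee_rot: [0.993, 0.115, 0.0, 0.0]
contact_force: [0.4, -0.5, 1.1]
gripper_width: 8.9
grasp_force: 21.0
```

Call:
{"api": "drive_tool", "payload": {
  "targets": [
    [1,0,0,0,0],
    [1,0,0,0,0],
    [1,0,0,0,0],
    [1,0,0,0,0]
  ]
}}

```text
clock: 6.3
position: [539.5, 105.5, 38.5]
ee_rot: [0.993, 0.115, 0.0, 0.0]
contact_force: [-0.9, -0.8, 4.6]
gripper_width: 6.8
grasp_force: 58.9
```

Call:
{"api": "drive_tool", "payload": {
  "targets": [
    [1,0,-3,0,0],
    [1,0,-7,0,0],
    [1,0,-12,0,0],
    [1,0,-17,0,0],
    [1,0,-21,0,0],
    [1,0,-25,0,0],
    [1,0,-27,0,0],
    [1,0,-27,0,0],
    [1,0,-27,0,0]
  ]
}}

```text
clock: 7.2
position: [532.7, 131.4, 38.5]
ee_rot: [0.993, 0.115, -0.001, 0.001]
contact_force: [-2.3, -3.7, 5.5]
gripper_width: 7.1
grasp_force: 59.2
```

Call:
{"api": "drive_tool", "payload": {
  "targets": [
    [1,0,-1,0,0],
    [1,0,-2,0,0],
    [1,0,-3,0,0],
    [1,0,-3,0,0],
    [1,0,-3,0,0]
  ]
}}

```text
clock: 7.7
position: [532.5, 131.7, 38.4]
ee_rot: [0.993, 0.115, -0.001, 0.002]
contact_force: [2.5, -12.6, 4.9]
gripper_width: 7.1
grasp_force: 59.2
```

Call:
{"api": "drive_tool", "payload": {
  "targets": [
    [1,0,-1.5,0,0],
    [1,0,-3,0,0],
    [1,0,-3,0,0],
    [1,0,-3,0,0]
  ]
}}

```text
clock: 8.1
position: [532.3, 132.1, 38.4]
ee_rot: [0.993, 0.115, -0.001, 0.004]
contact_force: [8.5, -22.4, 4.2]
gripper_width: 7.2
grasp_force: 59.1
```

Call:
{"api": "drive_tool", "payload": {
  "targets": [
    [1,0,2,0,0],
    [1,0,4,0,0],
    [1,0,4.5,0,0],
    [0.4,0,4.5,0,0],
    [0.2,0,4.5,0,0],
    [0.2,0,4.5,0,0],
    [0.2,0,4.5,-20,0],
    [-0.5,0,4.5,-60,0],
    [-1,0,4.5,-100,0],
    [-1,0,4.5,-100,0],
    [-1,0,4.5,-100,0]
  ]
}}

```text
clock: 9.2
position: [533.1, 134.1, 139.1]
ee_rot: [0.993, 0.115, 0.001, -0.001]
contact_force: [-0.5, -0.5, -0.7]
gripper_width: 85.5
grasp_force: 0.0
```

Run:
```python
from h import *
b=arm.get_image('side');a=arm.get_image('top')
o=[]
for im,x,y in((a,188,155),(b,238,130)): o.append(cv2.resize(im[y:y+60,x:x+50],None,fx=8,fy=8,interpolation=cv2.INTER_CUBIC))
cv2.imwrite('pics/v3.png',np.hstack(o))
P=np.mean([arm.read_state()['position'] for _ in range(1)],0);print(P)
```

```text
[531.98162199 133.31897309 137.080348  ]
```

View pics/v3.png

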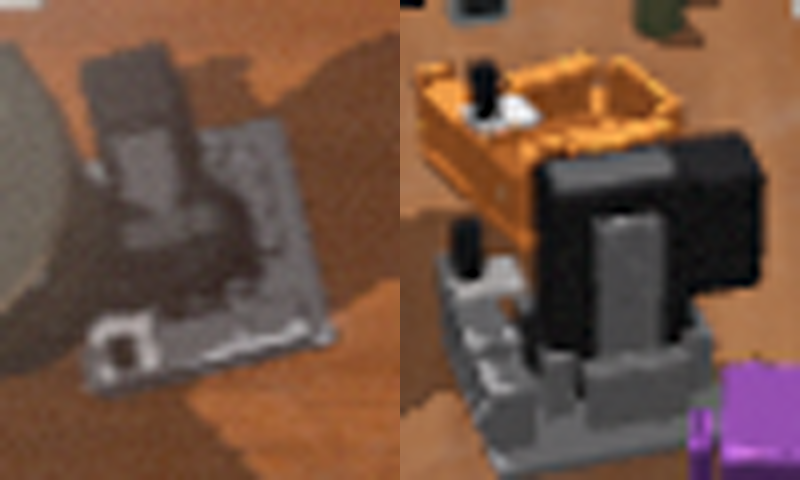

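The tab is now at the left end of the rail, at top-crop (125,345), and the plate is clear of the lug. I'll re-check the dock x from this tab position.

Run:
```python
from h import *
print(back('top',[(188+125.5/8-.5,155+345.5/8-.5)],66), back('side',[(238+68/8-.5,130+219/8-.5)],66))
s=arm.read_state();print(s['position'])
```

```text
[[534.59666252 128.93662124  66.        ]] [[534.06183761 132.42407691  66.        ]]
[531.98162199 133.31897309 137.080348  ]
```

Call:
{"api": "drive_tool", "payload": {
  "targets": [
    [-1,25,15,0,0],
    [-1,50,31,0,0],
    [-1,50,31,0,0],
    [-1,50,31,30,0],
    [-1,50,31,60,0],
    [-1,50,31,80,0],
    [-1,50,31,94,0],
    [-1,50,31,94,0],
    [-1,50,31,94,0]
  ]
}}

```text
clock: 10.2
position: [588.0, 114.5, 43.5]
ee_rot: [0.993, 0.115, -0.001, 0.0]
contact_force: [0.7, 0.0, 0.0]
gripper_width: 85.4
grasp_force: 0.0
```

Call:
{"api": "drive_tool", "payload": {
  "targets": [
    [-0.3,0,0,0,0],
    [-0.2,0,0,0,0],
    [-0.1,0,0,0,0],
    [0,0,0,0,0],
    [0,0,0,0,0],
    [0.1,0,0,0,0],
    [0.1,0,0,0,0]
  ]
}}

```text
clock: 10.9
position: [589.6, 114.8, 46.2]
ee_rot: [0.993, 0.116, 0.001, -0.0]
contact_force: [-1.9, -0.3, 7.1]
gripper_width: 38.6
grasp_force: 5.7
```

Call:
{"api": "drive_tool", "payload": {
  "targets": [
    [1,0,0,0,0],
    [1,0,0,0,0],
    [1,0,0,0,0],
    [1,0,0,0,0],
    [1,0,0,0,0]
  ]
}}

```text
clock: 11.4
position: [590.3, 115.1, 47.1]
ee_rot: [0.993, 0.116, 0.002, -0.0]
contact_force: [-2.5, 1.2, 9.5]
gripper_width: 32.9
grasp_force: 60.5
```

Call:
{"api": "drive_tool", "payload": {
  "targets": [
    [1,0,0,-2,0],
    [1,0,0,-4,0],
    [1,0,0,-6,0],
    [1,0,0,-8,0],
    [1,0,0,-8,0],
    [1,0,0,-8,0]
  ]
}}

```text
clock: 12.0
position: [588.4, 114.5, 52.0]
ee_rot: [0.993, 0.115, -0.0, 0.0]
contact_force: [0.4, -0.1, -1.9]
gripper_width: 33.2
grasp_force: 60.0
```

Call:
{"api": "drive_tool", "payload": {
  "targets": [
    [1,0,0,-5,0],
    [1,0,0,-10,0],
    [1,0,0,-16,0],
    [1,0,0,-24,0],
    [1,0,0,-32,0],
    [1,0,0,-40,0],
    [1,0,0,-40,0],
    [1,0,0,-40,0]
  ]
}}

```text
clock: 12.8
position: [588.6, 114.6, 92.5]
ee_rot: [0.993, 0.115, 0.0, -0.0]
contact_force: [0.2, 0.1, -3.0]
gripper_width: 33.1
grasp_force: 60.2
```

Run:
```python
from h import *
b=arm.get_image('side')
crop(b,215,90,90,95,6,'pics/v4.png')
```

```text
(no output)
```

View pics/v4.png

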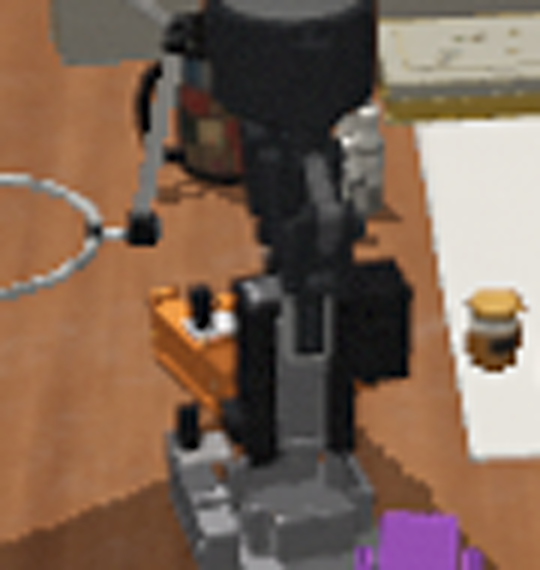

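The pack is rising out of the dock, level, with the finger on the catch pad at about (308,325). The upward force is −3 N, which matches the pack's weight. I'll keep lifting.

Call:
{"api": "drive_tool", "payload": {
  "targets": [
    [1,0,0,-15,0],
    [1,0,0,-30,0],
    [1,0,0,-45,0],
    [1,0,0,-60,0],
    [1,0,0,-75,0],
    [1,0,0,-90,0],
    [1,0,0,-105,0],
    [1,0,0,-112,0],
    [1,0,0,-115,0],
    [1,0,0,-115,0],
    [1,0,0,-115,0],
    [1,0,0,-115,0]
  ]
}}

```text
clock: 14.05
position: [588.2, 114.5, 206.3]
ee_rot: [0.993, 0.115, -0.001, 0.0]
contact_force: [0.5, 0.4, -3.8]
gripper_width: 33.3
grasp_force: 60.2
```

Call:
{"api": "drive_tool", "payload": {
  "targets": [
    [1,0,0,0,0],
    [1,0,0,0,0],
    [1,0,0,0,0],
    [1,0,0,0,0],
    [1,0,0,0,0]
  ]
}}

```text
clock: 14.55
position: [588.6, 114.6, 207.2]
ee_rot: [0.993, 0.115, 0.0, -0.0]
contact_force: [-0.1, -0.7, -4.1]
gripper_width: 33.0
grasp_force: 60.2
```

Run:
```python
from h import *
crop(arm.get_image('side'),215,60,90,115,5,'pics/v5.png')
```

```text
(no output)
```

View pics/v5.png

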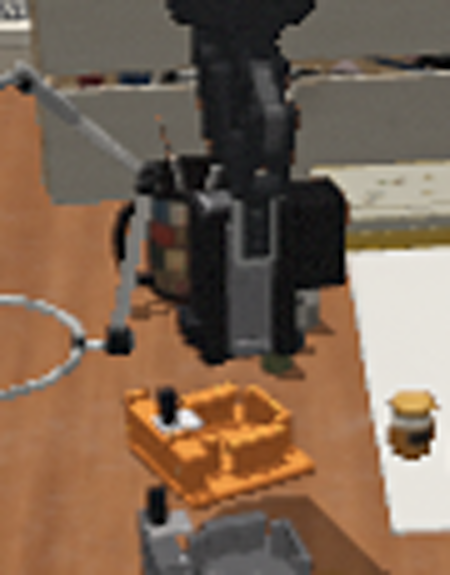

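The pack is held level and steady by its catches, well clear of the dock. Its underside is about 165 mm above the table.

```bash
python3 -c "
from bench import arm
print(arm.job_done())"
```

```text
the job is handed in; nothing more can be done
None
```

I unlocked the long pack, lifted it straight out by its squeezed catches, and handed the job in holding it level with its underside about 165 mm above the table. The short pack and the bystanders were not touched, though I took no last overall picture to check them.

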